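# Set the test rig to the green range and start it

### The job

Push the orange tab of the range selector round until it points at the green disc, and take the fingers off it. Then press the red start button right down and let it spring back up; do not press it before the tab is at green. Nothing is to be picked up, and the flow meter, wrench, tray and screwdriver stay where they are.

Things in the scene. Friction and masses are not known exactly. Their poses are not given: they have to be found in the camera images.
- selector: the range selector: a fixed blue box 260 x 260 mm, 50 mm high, bolted down, two flanged pipe stubs at its far side. Origin: centre of its underside; the dial's vertical axis passes through it; the dial on top is an aluminium disc 64 mm in radius, its face 64.5 mm above the table, with an orange tab; its -x side faces the robot, give or take its yaw.
- dial (a joint): angle (rad) of the dial, growing anticlockwise seen from above; end stops at -1.3 and 2.3. It starts parked near 0 (a short white stroke, no disc) and the three coloured discs stand at -1.0, 1.0 and 2.0. It turns stiffly by friction, 1.5 to 3 N at the tab, has no clicks, does not coast, and stays where it is left.
- tab_top (a point): centre of the top of the orange tab, 111 mm above the table, 66 mm from the dial's axis. The tab reaches from 41 to 91 mm from the axis, is 12 mm thick, with flat upright flanks from 64.5 to 110 mm above the table and a white line along its top. The point's x axis points radially outwards along the tab, z up.
- pointer (a point): the point in the air the tab points at: 108 mm from the dial's axis along the tab, as far out as the coloured discs.
- mark_green: the green disc, a flat fixed mark 26 mm across and 3 mm high on top of the blue box, 108 mm from the dial's axis at one of the three places given under the dial. Origin: its underside's centre.
- mark_yellow: the yellow disc, same form and circle, at another of these places.
- mark_red: the red disc, same form and circle, at the third place.
- start (a joint): travel (m) of the red start button: 0 up, 0.006 fully down (about 5 N); it springs back up.
- start_top (a point): centre of the top face of the red start button, 36 mm across, pressed straight down; its yellow housing, 52 mm across and 12 mm high, is fixed to the table. The point is 22 mm above the table when up and moves with the button.
- meter: loose flow meter standing upright, brown flanges 96 mm across, white body with a green ring, 110 mm tall, 0.9 kg. Origin: centre of its underside. A bystander.
- wrench: loose wrench 170 mm long, lying flat. A bystander.
- tray: loose blue open tray 120 x 160 x 50 mm. Origin: centre of its underside. A bystander.
- screwdriver: loose screwdriver 180 mm long, lying flat. A bystander.
There are look-alikes about, which are no part of the job. Of the things that look like the part that bears start, the middle-sized one is meant.

How it is judged:
By the outcome, as a careful person would: the job done as asked, in the order asked, and still so for the second after the job is handed in, with the robot touching nothing.
It also fails if it takes over 51 s, if anything falls off the work surface, if the arm or the gripper's body presses on something with over 40 N, if the wrist force passes 120 N, or if a joint passes its speed limit or range.

### The arm

A 6-joint arm with a two-finger parallel gripper is mounted at the origin on the work surface. World frame = base frame: x ahead of the robot, y to its left, z up, the work surface at z = 0. Lengths are in m, angles in rad, forces in N, time in s.
With the tool pointing down it reaches from about 0.3 to 0.875 m from the base axis. Payload 6.4 kg.
Tool frame: the origin (TCP) lies at the very end of the fingers, on their centre line; the grasp point (between the pads) lies 19 mm behind it; z points along the fingers, y is the line along which they close (so a half turn about z gives the same grasp; the last joint's range is limited). The gripper opens to 85 mm and grips with 20 to 120 N. Pads are 22 mm wide; open, the fingers measure 114 mm over their backs; the gripper's body (76 mm by 85 mm) begins 54 mm behind the grasp point. The pads swing forward as they close: fully open they stand 13 mm farther back than shut.
Start: joints at [-1.353, 0.181, 1.607, -0, 1.354, -0.206], TCP at [0.236, -0.524, 0.231] pointing down, gripper open.
Joint ranges: [-2.99, 2.99], [-0.89, 2.07], [0.3, 2.58], [-1.14, 4.28], [0, 2.63], [-3.12, 3.12]. Speed limits (rad/s): [2.57, 2.57, 3.01, 3.14, 3.14, 3.14].

### API

Orientations are given as a unit quaternion [w, x, y, z].
In Python, from bench import * gives the robot as it stands. The module is installed in compiled form; this text tells all that it offers.
- The arm moves only by the tool arm_command, never from a script. Its arguments are lists of equal length, an entry for each row: "dp": the shift along the tool's x, y, z in units of 0.25 m (1.0 is 0.25 m), a list of three; "turn": the turn, a rotation vector about the tool's x, y, z in units of 30 degrees (1.0 is 30 degrees), a list of three; "jaw": the opening, from 0 (shut) to 1 (fully open). A call has 1 to 5 rows; each row is the pose to reach, as a shift and turn from the pose commanded when the call began, along the tool's axes at that moment; what a row does not reach only later rows make up. A row lasts 1/8 s, in which the tool goes at most 62.5 mm and 10.7 degrees, less where a joint would pass 70% of its speed; a pose out of reach is approached as far as the arm can. A call with a number of a shift or a turn outside -1 to 1 is refused whole. A call with a gripper value outside its range is refused whole. The fingers move at their own pace and stop on an object; the grip force is fixed at half the most. Time passes only in rows, so rows that repeat a pose let the fingers close. It gives the time, the measured TCP pose, the force, the opening and the grip force at its end, in the units of the state.
- get_obs(): the state, without advancing time (a new reading comes with each control period).
- camera(name): name is "scene" or "side" or "wrist"; returns the picture (384x512x3 uint8, blue, green, red); there is no depth.
- get_calibration(name): a dict with "camera_matrix" (3x3 intrinsics, pixels), "k1" (the pictures are not rectified: a ray, as slopes to the right and down, at radius r is drawn at 1 + k1 r^2 times it, then the intrinsics apply), "R" (3x3) and "t" (3): a world point X has camera coordinates R X + t; the wrist camera has in their place "mount" (4x4, takes a point from camera to tool coordinates, whose origin is the TCP and whose axes are the flange's). Camera axes: x right, y down, z forward; pixel columns grow to the right and rows downward; lengths in m; the calibration is good to about 2 mm. A picture is of the moment at which its call begins: read the wrist's pose just before it. get_calibration takes no time and is no camera call.
- hand_in(): hands the job in; it is judged then, once.
The state is a dict: "time_s": time; "q": joint angles; "dq": joint speeds; "joint_efforts": joint torques, N m; "eef_pos": TCP position; "eef_rot": TCP orientation; "wrist_force": force on the tool from outside, world axes, zero at the start; "torque": the same for the moment, N m; "opening": opening from 0.0 (shut) to 1.0 (fully open); "grasp_force": force on a finger pad.
Only numpy, scipy, OpenCV 4.12 (cv2) and the standard library are available. Lean on these libraries where they do the work, as an engineer would, in place of code of your own. Each camera call takes 0.05 s, during which the arm holds its last target. There are 200 camera calls.

## Working session

There is one attempt and no reset: what is moved stays moved. The work goes in short steps, Python scripts to look and compute and a tool call to move; the robot and the scene stay as the last step left them, time stands still between calls to the robot, and variables do not carry over. Pictures are saved under pics/ and viewed, at most 10 in all, crops included, and the job is handed in when it is done.

Besides the shell and the picture viewer there is one more tool, called after "Call:" in YAML: its name, and indented under it one key for each argument. arm_command: Moves the arm, as the interface text tells. Its arguments: {"type":"object","properties":{"dp":{"type":"array"},"turn":{"type":"array"},"jaw":{"type":"array"}},"required":["dp","turn","jaw"]}

```bash
mkdir -p pics
python3 - <<'E'
from bench import *
import cv2
o=get_obs();print(o)
for n in("scene","side"):
    cv2.imwrite(f"pics/{n}0.png",camera(n));print(n,get_calibration(n))
print(get_calibration("wrist"))
E
```

```text
{'time_s': 0.0, 'q': array([-1.35329096e+00,  1.81577268e-01,  1.60800901e+00,  3.42387343e-05,
        1.35378034e+00, -2.06289782e-01]), 'dq': array([-0.0015072 ,  0.00017743, -0.00095218, -0.00070369, -0.00054774,
       -0.00140748]), 'joint_efforts': array([-9.84770813e-04, -4.44880879e+01, -3.51337516e+01, -3.62431147e-04,
        9.00631916e-03,  1.60565475e-05]), 'eef_pos': array([ 0.2363636 , -0.52357204,  0.23036329]), 'eef_rot': array([-8.87064612e-04,  9.77633980e-01,  2.10311708e-01,  1.17402812e-05]), 'wrist_force': array([-0.7198306 , -0.04184296, -0.05529002]), 'torque': array([ 0.00491534,  0.03742808, -0.03858036]), 'grasp_force': 0.0, 'opening': 0.9987729072104464}
scene {'camera_matrix': array([[404.49101294,   0.        , 246.05274579],
       [  0.        , 404.49101294, 193.31776773],
       [  0.        ,   0.        ,   1.        ]]), 'k1': -0.03541576111963766, 'R': array([[-0.80753931,  0.5898098 , -0.00216141],
       [ 0.49535474,  0.67621766, -0.54530116],
       [-0.32016238, -0.44142279, -0.83823742]]), 't': array([ 0.43742646, -0.25791557,  1.38932577
[... 265 characters left out ...]
    [-0.24668695, -0.66179218, -0.70793831],
       [ 0.2686785 ,  0.65517214, -0.70608875]]), 't': array([-0.52475495,  0.23134188,  1.16513419])}
{'camera_matrix': array([[280.55263954,   0.        , 256.10089487],
       [  0.        , 280.55263954, 188.43292193],
       [  0.        ,   0.        ,   1.        ]]), 'k1': -0.010502951634883545, 'mount': array([[ 1.31365722e-03, -9.58466612e-01, -2.85201730e-01,
         7.06645651e-02],
       [ 9.99998823e-01,  1.03293266e-03,  1.13472036e-03,
         3.38840025e-04],
       [-7.92997396e-04, -2.85202885e-01,  9.58466841e-01,
        -1.41743624e-01],
       [ 0.00000000e+00,  0.00000000e+00,  0.00000000e+00,
         1.00000000e+00]])}
```

View pics/scene0.png

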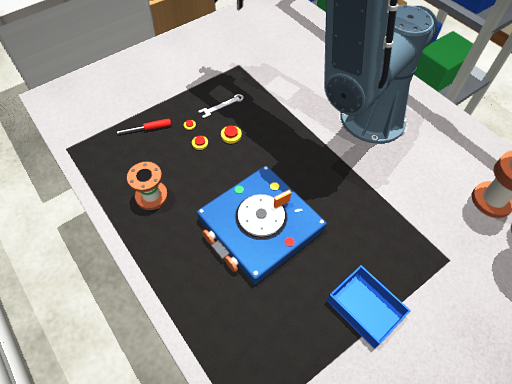

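View pics/side0.png

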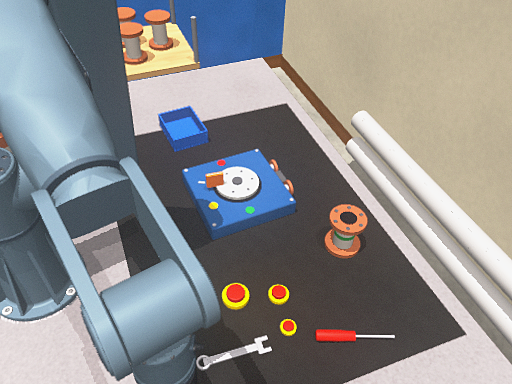

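The scene view shows the selector at about (262,215), with the green disc at (239,189), yellow at (275,186) and red at (290,241). There are three buttons, at (231,133), (200,142) and (189,125). The side view shows the middle-sized one at (279,293). I'll enlarge crops for accurate pixel positions.

Run:
```python
import cv2,numpy as np
a=cv2.imread("pics/scene0.png");b=cv2.imread("pics/side0.png")
def crop(im,x,y,w,h,s,n):
    c=cv2.resize(im[y:y+h,x:x+w],None,fx=s,fy=s,interpolation=cv2.INTER_CUBIC)
    for k in range(0,w,20):cv2.putText(c,str(x+k),(k*s,10),0,.35,(255,255,255),1);cv2.line(c,(k*s,12),(k*s,18),(255,255,255),1)
    for k in range(0,h,20):cv2.putText(c,str(y+k),(0,k*s+4),0,.35,(255,255,255),1)
    cv2.imwrite(n,c)
crop(a,180,110,155,118*1+50,3,"pics/c1.png")
crop(b,170,145,150,190,3,"pics/c2.png")
```

```text
(no output)
```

View pics/c1.png

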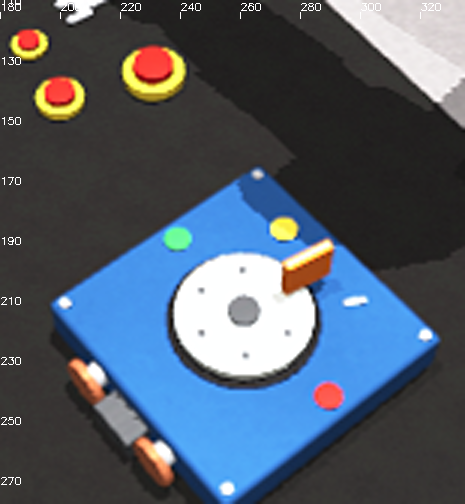

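View pics/c2.png

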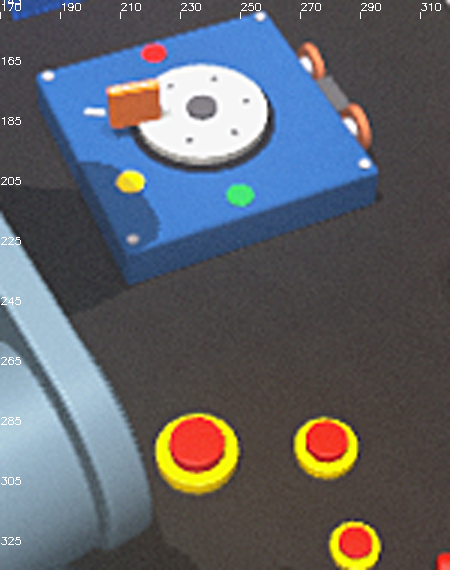

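The crops put the scene-view pixels at green (239.3,189.3), hub (261.3,213.7), tab top (282.3,194.7) and the middle button's top (200,140.3). In the side view they are green (250,210), hub (237,180.7), tab top (214.7,174.3) and button (278.7,291.7).

```bash
cat > h.py <<'E'
from bench import *
import numpy as np,cv2
from scipy.spatial.transform import Rotation as Ro
def ray(n,uv,o=None):
    c=get_calibration(n);K=c["camera_matrix"]
    d=cv2.undistortPoints(np.array([[uv]],float),K,np.array([c["k1"],0,0,0,0.]))[0,0]
    d=np.array([d[0],d[1],1])
    if n=="wrist":
        T=Ro.from_quat(o["eef_rot"],scalar_first=True).as_matrix();M=c["mount"]
        return o["eef_pos"]+T@M[:3,3],T@M[:3,:3]@d
    return -c["R"].T@c["t"],c["R"].T@d
def onz(n,uv,z,o=None):
    p,d=ray(n,uv,o);return p+d*(z-p[2])/d[2]
E
python3 - <<'E'
from h import *
np.set_printoptions(precision=4,suppress=True)
D=dict(green=((239.3,189.3),(250,210),.053),yellow=((274.7,186.3),(213.3,205.7),.053),red=((289.7,242),(221.3,162.7),.053),
hub=((261.3,213.7),(237,180.7),.0655),tab=((282.3,194.7),(214.7,174.3),.111),btn=((200,140.3),(278.7,291.7),.022))
P={}
for k,(a,b,z) in D.items():
    A,B=onz("scene",a,z),onz("side",b,z);P[k]=(A+B)/2;print(k,A,B,P[k])
# centre+yaw fit from discs
c=P["hub"][:2]
for k in("green","yellow","red","tab"):
    d=P[k][:2]-c;print(k,np.hypot(*d),np.arctan2(d[1],d[0]))
E
```

```text
green [ 0.5622 -0.0048  0.053 ] [ 0.5619 -0.0084  0.053 ] [ 0.562  -0.0066  0.053 ]
yellow [0.4733 0.0474 0.053 ] [0.4715 0.0428 0.053 ] [0.4724 0.0451 0.053 ]
red [0.5521 0.2112 0.053 ] [0.551  0.2059 0.053 ] [0.5515 0.2086 0.053 ]
hub [0.565  0.103  0.0655] [0.5642 0.1021 0.0655] [0.5646 0.1025 0.0655]
tab [0.5007 0.1096 0.111 ] [0.4982 0.104  0.111 ] [0.4994 0.1068 0.111 ]
btn [ 0.5423 -0.252   0.022 ] [ 0.5397 -0.2584  0.022 ] [ 0.541  -0.2552  0.022 ]
green 0.10912950341416375 -1.594410651074137
yellow 0.10858614528864825 -2.584516126942785
red 0.10686289782569162 1.6930835528896218
tab 0.06527623433662826 3.0755791990155346
```

```bash
cat >> h.py <<'E'
np.set_printoptions(precision=3,suppress=True)
C=np.array([.5646,.1025])
def plan(*W):
    "waypoints x,y,z,tool-x heading -> dp, turn z relative to now"
    o=get_obs();R=Ro.from_quat(o["eef_rot"],scalar_first=True);M=R.as_matrix()
    print("t",round(o["time_s"],2),o["eef_pos"],"head",round(np.arctan2(M[1,0],M[0,0]),3),"F",o["wrist_force"])
    for x,y,z,a in W:
        T=np.array([[np.cos(a),np.sin(a),0],[np.sin(a),-np.cos(a),0],[0,0,-1]])
        print(M.T@(np.array([x,y,z])-o["eef_pos"])/.25,(R.inv()*Ro.from_matrix(T)).as_rotvec()/np.radians(30))
def push(th,off,r=.07,z=.078):
    e=np.array([np.cos(th),np.sin(th)]);t=np.array([-e[1],e[0]])
    p=C+r*e+off*t
    return p[0],p[1],z,th-np.pi/2
E
python3 - <<'E'
from h import *
s=push(3.076,-.04);print(s)
plan(s,(*s[:2],.18,s[3]))
E
```

```text
(np.float64(0.4973723550633384), np.float64(0.14700217698349327), 0.078, 1.5052036732051035)
t 0.1 [ 0.236 -0.524  0.23 ] head 0.424 F [-0.216 -0.673  0.985]
[ 2.055 -2.015  0.614] [-0.002 -0.002 -2.065]
[ 2.055 -2.016  0.206] [-0.002 -0.002 -2.065]
```

Moving in two calls at height, shutting the jaws on the way.

Call:
arm_command:
  dp:
    - [0.17, -0.17, 0]
    - [0.34, -0.34, 0]
    - [0.51, -0.51, 0]
    - [0.68, -0.68, 0]
    - [0.85, -0.85, 0]
  turn:
    - [0, 0, -0.2]
    - [0, 0, -0.4]
    - [0, 0, -0.6]
    - [0, 0, -0.8]
    - [0, 0, -1.0]
  jaw: [0, 0, 0, 0, 0]

```text
time_s: 0.72
eef_pos: [0.343, -0.2411, 0.2311]
eef_rot: [-0.0, 0.889, 0.457, 0.0]
wrist_force: [1.1, 0.1, -0.5]
opening: -0.002
grasp_force: 0.0
```

Run:
```python
from h import *
s=push(3.076,-.04)
plan((*s[:2],.18,s[3]))
```

```text
t 0.72 [ 0.343 -0.241  0.231] head 0.95 F [ 1.128  0.085 -0.468]
[ 1.622 -0.4    0.205] [ 0.   -0.   -1.06]
```

Call:
arm_command:
  dp:
    - [0.2, -0.05, 0]
    - [0.4, -0.1, 0]
    - [0.6, -0.15, 0]
    - [0.8, -0.2, 0]
    - [1.0, -0.25, 0]
  turn:
    - [0, 0, -0.2]
    - [0, 0, -0.4]
    - [0, 0, -0.6]
    - [0, 0, -0.8]
    - [0, 0, -1.0]
  jaw: [0, 0, 0, 0, 0]

```text
time_s: 1.35
eef_pos: [0.4382, -0.0019, 0.2312]
eef_rot: [0.0, 0.74, 0.672, 0.0]
wrist_force: [1.2, -0.8, -0.0]
opening: -0.001
grasp_force: 0.0
```

Run:
```python
from h import *
s=push(3.076,-.04)
plan((*s[:2],.18,s[3]),s)
```

```text
t 1.35 [ 0.438 -0.002  0.231] head 1.475 F [ 1.217 -0.844 -0.012]
[0.615 0.178 0.205] [ 0.     0.    -0.059]
[0.615 0.178 0.613] [ 0.     0.    -0.059]
```

Call:
arm_command:
  dp:
    - [0.2, 0.06, 0]
    - [0.4, 0.12, 0]
    - [0.615, 0.178, 0]
    - [0.615, 0.178, 0.2]
    - [0.615, 0.178, 0.2]
  turn:
    - [0, 0, -0.06]
    - [0, 0, -0.06]
    - [0, 0, -0.06]
    - [0, 0, -0.06]
    - [0, 0, -0.06]
  jaw: [0, 0, 0, 0, 0]

```text
time_s: 1.98
eef_pos: [0.4941, 0.1454, 0.1773]
eef_rot: [-0.003, 0.73, 0.683, -0.004]
wrist_force: [0.7, -0.6, 0.4]
opening: 0.003
grasp_force: 0.0
```

Run:
```python
from h import *
s=push(3.076,-.04)
plan(s)
a=camera("wrist");b=camera("side")
cv2.imwrite("pics/w1.png",np.hstack([cv2.resize(a,(400,300)),cv2.resize(b,(400,300))]))
```

```text
t 1.98 [0.494 0.145 0.177] head 1.504 F [ 0.742 -0.613  0.389]
[0.008 0.016 0.397] [-0.018  0.002 -0.003]
```

View pics/w1.png

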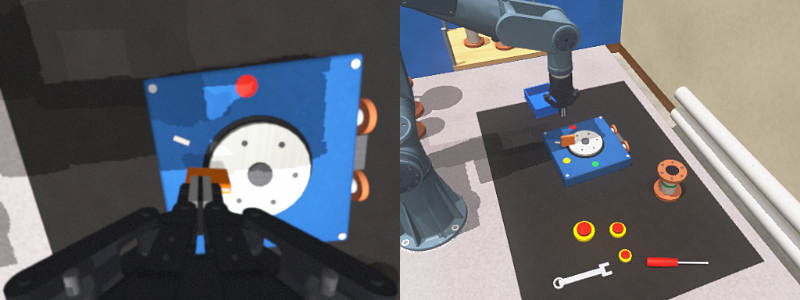

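The wrist view (left) shows the tab's near flank just ahead of the shut fingers at about (208,180), which matches the predicted projection. Next I go straight down.

Call:
arm_command:
  dp:
    - [0.008, 0.016, 0.15]
    - [0.008, 0.016, 0.3]
    - [0.008, 0.016, 0.397]
    - [0.008, 0.016, 0.397]
  turn:
    - [0, 0, 0]
    - [0, 0, 0]
    - [0, 0, 0]
    - [0, 0, 0]
  jaw: [0, 0, 0, 0]

```text
time_s: 2.58
eef_pos: [0.5016, 0.1459, 0.0823]
eef_rot: [-0.0, 0.731, 0.682, -0.0]
wrist_force: [-0.1, 0.7, 0.8]
opening: 0.002
grasp_force: 0.0
```

Run:
```python
from h import *
plan(push(3.076,-.017),*[push(3.076+d,-.017) for d in (.13,.26,.39,.51)])
```

```text
t 2.58 [0.502 0.146 0.082] head 1.501 F [-0.1    0.711  0.753]
[-0.089 -0.017  0.017] [-0.002  0.    -0.008]
[-0.125 -0.023  0.017] [-0.002  0.    -0.256]
[-0.163 -0.025  0.017] [-0.002  0.    -0.505]
[-0.2   -0.021  0.017] [-0.002 -0.    -0.753]
[-0.234 -0.014  0.017] [-0.002 -0.    -0.982]
```

Call:
arm_command:
  dp:
    - [-0.09, -0.017, 0.01]
    - [-0.125, -0.023, 0.01]
    - [-0.163, -0.025, 0.01]
    - [-0.2, -0.021, 0.01]
    - [-0.234, -0.014, 0.01]
  turn:
    - [0, 0, -0.01]
    - [0, 0, -0.25]
    - [0, 0, -0.5]
    - [0, 0, -0.75]
    - [0, 0, -0.98]
  jaw: [0, 0, 0, 0, 0]

```text
time_s: 3.2
eef_pos: [0.4959, 0.0882, 0.0824]
eef_rot: [0.001, 0.532, 0.846, 0.001]
wrist_force: [-0.8, 2.6, -1.2]
opening: 0.004
grasp_force: 1.2
```

Run:
```python
from h import *
plan(*[push(3.586+d,-.017) for d in (.1,.2,.3,.4,.5)])
```

```text
t 3.2 [0.496 0.088 0.082] head 2.019 F [-0.778  2.588 -1.206]
[-0.027 -0.013  0.017] [ 0.007  0.002 -0.184]
[-0.056 -0.015  0.017] [ 0.007  0.002 -0.375]
[-0.084 -0.015  0.017] [ 0.007  0.003 -0.566]
[-0.113 -0.012  0.017] [ 0.006  0.003 -0.757]
[-0.141 -0.006  0.018] [ 0.006  0.003 -0.948]
```

Call:
arm_command:
  dp:
    - [-0.027, -0.01, 0.01]
    - [-0.056, -0.015, 0.01]
    - [-0.084, -0.015, 0.01]
    - [-0.113, -0.012, 0.01]
    - [-0.141, -0.006, 0.01]
  turn:
    - [0, 0, -0.18]
    - [0, 0, -0.375]
    - [0, 0, -0.57]
    - [0, 0, -0.76]
    - [0, 0, -0.95]
  jaw: [0, 0, 0, 0, 0]

```text
time_s: 3.82
eef_pos: [0.5098, 0.0557, 0.08]
eef_rot: [0.002, 0.308, 0.951, 0.001]
wrist_force: [-0.2, 1.7, 0.2]
opening: -0.002
grasp_force: 1.1
```

Run:
```python
from h import *
plan(*[push(4.086+d,-.017) for d in (.1,.2,.3,.4,.5)])
```

```text
t 3.83 [0.51  0.056 0.08 ] head 2.515 F [-0.243  1.714  0.2  ]
[-0.028 -0.005  0.008] [ 0.004  0.005 -0.191]
[-0.057 -0.008  0.008] [ 0.004  0.006 -0.382]
[-0.086 -0.007  0.008] [ 0.004  0.006 -0.573]
[-0.114 -0.004  0.008] [ 0.003  0.006 -0.764]
[-0.142  0.002  0.008] [ 0.003  0.006 -0.955]
```

Call:
arm_command:
  dp:
    - [-0.028, -0.005, 0]
    - [-0.057, -0.008, 0]
    - [-0.086, -0.007, 0]
    - [-0.114, -0.004, 0]
    - [-0.114, -0.004, 0]
  turn:
    - [0, 0, -0.19]
    - [0, 0, -0.38]
    - [0, 0, -0.57]
    - [0, 0, -0.76]
    - [0, 0, -0.76]
  jaw: [0, 0, 0, 0, 0]

```text
time_s: 4.45
eef_pos: [0.5325, 0.0377, 0.0796]
eef_rot: [0.002, 0.116, 0.993, -0.0]
wrist_force: [-0.6, -0.0, 0.6]
opening: -0.003
grasp_force: 0.0
```

Run:
```python
from h import *
plan(*[push(4.486+d,-.017) for d in (.1,.2,.205)])
o=get_obs()
a=camera("scene");b=camera("side")
cv2.imwrite("pics/w2.png",np.hstack([cv2.resize(a[160:260,200:325],(400,320),interpolation=2),cv2.resize(b[140:240,170:295],(400,320),interpolation=2)]))
```

```text
t 4.45 [0.532 0.038 0.08 ] head 2.909 F [-0.591 -0.009  0.637]
[-0.027 -0.004  0.007] [ 0.     0.008 -0.203]
[-0.056 -0.006  0.007] [-0.     0.008 -0.394]
[-0.057 -0.006  0.007] [-0.     0.008 -0.403]
```

View pics/w2.png

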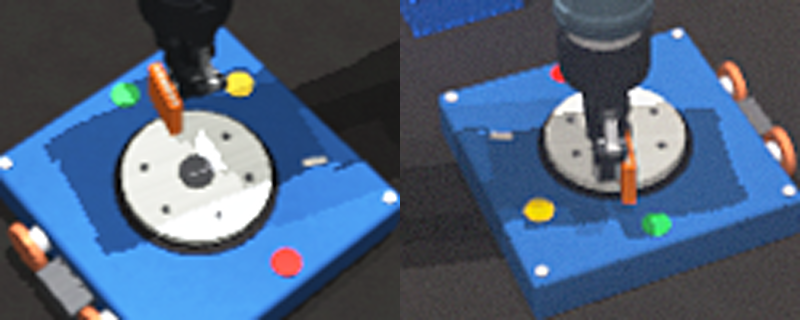

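The tab is in contact with the fingers and about 0.2 rad short of green, so I finish the arc.

Call:
arm_command:
  dp:
    - [-0.027, -0.004, 0]
    - [-0.045, -0.005, 0]
    - [-0.057, -0.006, 0]
    - [-0.057, -0.006, 0]
  turn:
    - [0, 0, -0.2]
    - [0, 0, -0.32]
    - [0, 0, -0.4]
    - [0, 0, -0.4]
  jaw: [0, 0, 0, 0]

```text
time_s: 5.05
eef_pos: [0.5444, 0.0337, 0.0777]
eef_rot: [0.0, 0.012, 1.0, -0.0]
wrist_force: [-0.0, 0.2, -0.6]
opening: -0.003
grasp_force: 0.0
```

Run:
```python
from h import *
plan(push(4.691,-.017),push(4.691,-.06),push(4.691,-.06,z=.2))
```

```text
t 5.05 [0.544 0.034 0.078] head 3.119 F [-0.029  0.249 -0.593]
[-0.007 -0.003 -0.001] [-0.     0.002 -0.003]
[ 0.165 -0.003 -0.001] [-0.     0.002 -0.003]
[ 0.165 -0.003 -0.489] [-0.     0.002 -0.003]
```

Call:
arm_command:
  dp:
    - [-0.006, -0.002, 0]
    - [-0.006, -0.002, 0]
    - [0.16, 0, 0]
    - [0.16, 0, -0.25]
    - [0.16, 0, -0.49]
  turn:
    - [0, 0, 0]
    - [0, 0, 0]
    - [0, 0, 0]
    - [0, 0, 0]
    - [0, 0, 0]
  jaw: [0, 0, 0, 0, 0]

```text
time_s: 5.68
eef_pos: [0.5028, 0.0348, 0.2002]
eef_rot: [-0.001, 0.011, 1.0, 0.0]
wrist_force: [1.5, -0.6, 1.3]
opening: 0.001
grasp_force: 0.0
```

Run:
```python
from h import *
o=get_obs();print(o["eef_pos"])
a=camera("scene");b=camera("side");
cv2.imwrite("pics/w3.png",np.hstack([cv2.resize(a[165:240,210:310],(400,300),interpolation=2),cv2.resize(b[150:225,195:295],(400,300),interpolation=2)]))
```

```text
[0.503 0.035 0.2  ]
```

View pics/w3.png

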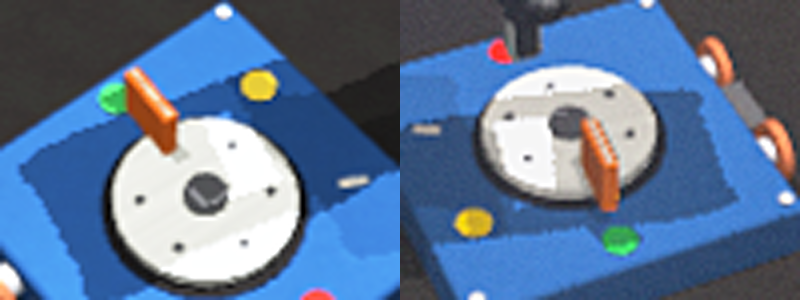

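Read from the view: in the scene panel the tab's white line runs about (134,72) to (174,119), and in the side panel about (190,122) to (212,180). I'll convert these to an angle.

Run:
```python
from h import *
def pr(n,X):
    c=get_calibration(n);return cv2.projectPoints(np.array([X],float),cv2.Rodrigues(c["R"])[0],c["t"],c["camera_matrix"],np.array([c["k1"],0,0,0,0.]))[0].ravel()
for n,o,e in(("scene",(210,165),((134,72),(174,119))),("side",(195,150),((190,122),(212,180)))):
    p=[onz(n,np.array(o)+np.array(q)/4-.375*0,.111)[:2] for q in e]
    d=p[0]-p[1] if n=="scene" else p[1]-p[0]
    m=(p[0]+p[1])/2-C
    print(n,p,np.hypot(*d),"line",np.arctan2(d[1],d[0]),"mid",np.hypot(*m),np.arctan2(m[1],m[0]))
    for th in(-1.69,-1.59,-1.49):
        print(th,[(pr(n,[*(C+r*np.array([np.cos(th),np.sin(th)])),.111])-o)*4 for r in(.041,.091)])
```

```text
scene [array([0.562, 0.017]), array([0.563, 0.064])] 0.04693148611524559 line -1.5880361398387979 mid 0.062013373378982044 -1.5981897331356063
-1.69 [array([176.326, 114.165]), array([140.074,  61.094])]
-1.59 [array([171.206, 116.891]), array([128.853,  66.897])]
-1.49 [array([166.428, 120.042]), array([118.33 ,  73.623])]
side [array([0.563, 0.053]), array([ 0.556, -0.005])] 0.0580780235740554 line -1.6755553045342464 mid 0.07828443000944324 -1.635544819658993
-1.69 [array([181.845, 115.029]), array([199.377, 164.541])]
-1.59 [array([187.47, 113.88]), array([212.164, 161.843])]
-1.49 [array([192.889, 112.35 ]), array([224.443, 158.261])]
```

Run:
```python
from h import *
from scipy.optimize import minimize
def hull(n,th,sh,s=8):
    c=get_calibration(n);e=np.array([np.cos(th),np.sin(th)]);t=np.array([-e[1],e[0]])
    X=np.array([[*(C+r*e+w*t),z] for r in(.041,.091) for w in(-.006,.006) for z in(.0645,.111)])
    p=cv2.projectPoints(X,cv2.Rodrigues(c["R"])[0],c["t"],c["camera_matrix"],np.array([c["k1"],0,0,0,0.]))[0][:,0]+sh
    return cv2.convexHull(p.astype(np.float32))
def fit(n,im,th0):
    hs=cv2.cvtColor(im,cv2.COLOR_BGR2HSV);m=cv2.inRange(hs,(5,110,60),(18,255,255))
    c=hull(n,th0,0).mean((0,1)).astype(int);x,y=c-30
    M=cv2.resize(m[y:y+60,x:x+60],None,fx=8,fy=8,interpolation=1)>127
    best=(0,)
    for th in np.arange(th0-.3,th0+.3,.02):
        for dx in np.arange(-2,2.1,.5):
            for dy in np.arange(-2,2.1,.5):
                k=np.zeros((480,480),np.uint8);cv2.fillConvexPoly(k,((hull(n,th,(dx,dy))-(x,y))*8+3.5).astype(int),1);k=k>0
                i=(k&M).sum()/(k|M).sum()
                if i>best[0]:best=(i,round(th,3),dx,dy)
    print(n,best)
for n in("scene","side"):
    fit(n,cv2.imread(f"pics/{n}0.png"),3.076);fit(n,camera(n),-1.6)
```

```text
scene (np.float64(0.5786597641645096), np.float64(3.156), np.float64(1.5), np.float64(2.0))
scene (np.float64(0.7212100952699315), np.float64(-1.7), np.float64(-2.0), np.float64(1.0))Traceback (most recent call last):
  File "<stdin>", line 21, in <module>
  File "<stdin>", line 16, in fit
  File "<stdin>", line 4, in hull
ValueError: time passes only in moves, steps and waits
```

Call:
arm_command:
  dp:
    - [0, 0, -0.2]
    - [-0.15, 0, -0.2]
    - [-0.3, 0, -0.2]
    - [-0.43, 0, -0.2]
    - [-0.43, 0, -0.2]
  turn:
    - [0, 0, 0]
    - [0, 0, 0]
    - [0, 0, 0]
    - [0, 0, 0]
    - [0, 0, 0]
  jaw: [0, 0, 0, 0, 0]

```text
time_s: 6.45
eef_pos: [0.6122, 0.0322, 0.2472]
eef_rot: [-0.001, 0.011, 1.0, 0.0]
wrist_force: [-0.6, -0.1, -0.0]
opening: 0.001
grasp_force: 0.0
```

Run:
```python
from h import *
import pickle
o=get_obs();im=camera("wrist");cv2.imwrite("pics/wraw.png",im);pickle.dump(o,open("o.pkl","wb"))
print(o["eef_pos"],o["eef_rot"])
c=cv2.resize(im[60:260,130:396],None,fx=3,fy=3,interpolation=2)
cv2.imwrite("pics/w4.png",c)
```

```text
[0.612 0.032 0.247] [-0.001  0.011  1.     0.   ]
```

View pics/w4.png

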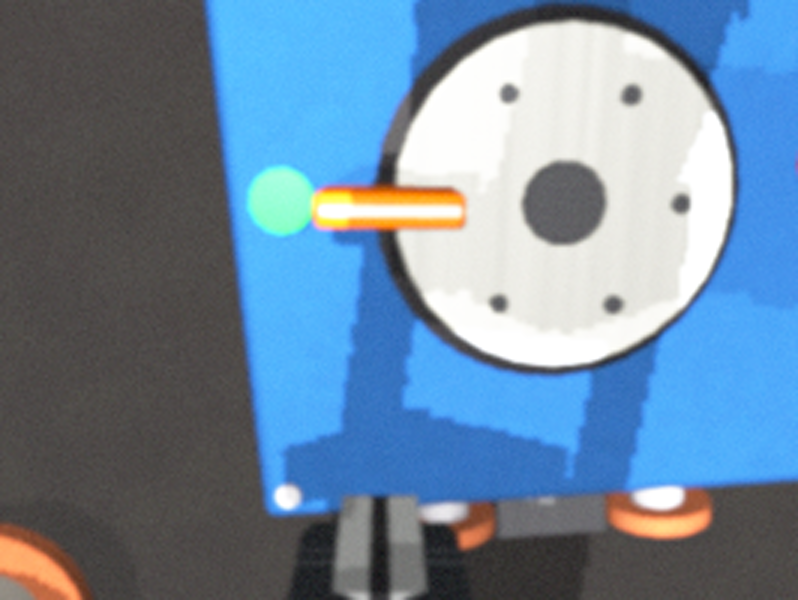

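The wrist view shows green at (281,201), the hub at (565,202), and the tab top line from (318,208) to (464,212). I'll convert these to angles.

Run:
```python
from h import *
import pickle
o=pickle.load(open("o.pkl","rb"))
f=lambda x,y,z:onz("wrist",(130+(x-1)/3,60+(y-1)/3),z,o)[:2]
g=f(281,201,.053);h=f(565,202,.0655);a=f(318,208,.111);b=f(464,212,.111)
an=lambda v:(round(np.hypot(*v),4),round(np.arctan2(v[1],v[0]),4))
print(g,h,a,b,"green",an(g-h),"line",an(a-b),"mid",an((a+b)/2-h),"outer",an(a-h))
s=(.541,-.2552,.10,2.5); plan(s)
```

```text
[ 0.561 -0.006] [0.563 0.102] [0.56  0.012] [0.562 0.06 ] green (np.float64(0.1084), np.float64(-1.5864)) line (np.float64(0.0474), np.float64(-1.618)) mid (np.float64(0.0661), np.float64(-1.6004)) outer (np.float64(0.0898), np.float64(-1.605))
t 6.5 [0.611 0.032 0.247] head 3.12 F [-0.796  0.164  0.287]
[ 0.253 -1.156  0.59 ] [-0.001 -0.006  1.184]
```

The tab points at green to within about 0.02 rad (about 2 mm at the disc) and the fingers are clear. Now to the button.

Call:
arm_command:
  dp:
    - [0.05, -0.2, 0]
    - [0.1, -0.4, 0]
    - [0.15, -0.6, 0]
    - [0.2, -0.8, 0]
    - [0.25, -1.0, 0]
  turn:
    - [0, 0, 0]
    - [0, 0, 0]
    - [0, 0, 0]
    - [0, 0, 0]
    - [0, 0, 0]
  jaw: [0, 0, 0, 0, 0]

```text
time_s: 7.12
eef_pos: [0.542, -0.217, 0.249]
eef_rot: [-0.0, 0.011, 1.0, 0.0]
wrist_force: [0.6, 1.0, -0.1]
opening: -0.001
grasp_force: 0.0
```

Run:
```python
from h import *
plan((.541,-.2552,.10,3.12),(.541,-.2552,.05,3.12))
o=get_obs();im=camera("wrist");import pickle;pickle.dump(o,open("o2.pkl","wb"))
cv2.imwrite("pics/w5.png",im)
```

```text
t 7.12 [ 0.542 -0.217  0.249] head 3.12 F [ 0.649  1.002 -0.143]
[ 0.    -0.153  0.596] [ 0.001 -0.002  0.001]
[ 0.    -0.153  0.796] [ 0.001 -0.002  0.001]
```

View pics/w5.png

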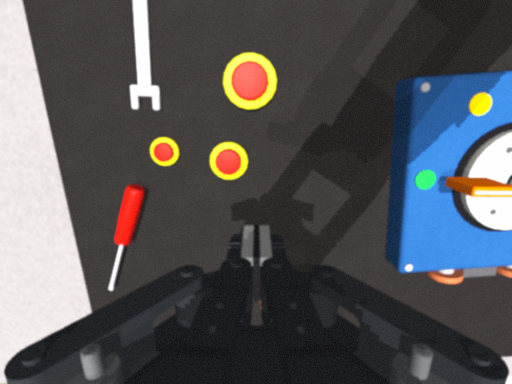

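The wrist view shows the three buttons, with the middle-sized one's red top at (229,161).

Run:
```python
from h import *
import pickle
o=pickle.load(open("o2.pkl","rb"))
b=onz("wrist",(229,161),.022,o);print(b)
x,y=(b[:2]+[.541,-.2552])/2
plan((x,y,.06,3.12))
```

```text
[ 0.538 -0.254  0.022]
t 7.17 [ 0.54  -0.223  0.249] head 3.116 F [-0.61  -4.207  0.054]
[-0.002 -0.124  0.756] [-0.006 -0.004 -0.007]
```

Call:
arm_command:
  dp:
    - [0, -0.14, 0]
    - [0, -0.14, 0.25]
    - [0, -0.14, 0.5]
    - [0, -0.14, 0.75]
    - [0, -0.14, 0.75]
  turn:
    - [0, 0, 0]
    - [0, 0, 0]
    - [0, 0, 0]
    - [0, 0, 0]
    - [0, 0, 0]
  jaw: [0, 0, 0, 0, 0]

```text
time_s: 7.8
eef_pos: [0.5379, -0.2474, 0.0562]
eef_rot: [-0.006, 0.011, 1.0, 0.004]
wrist_force: [-0.4, -0.0, 1.3]
opening: 0.001
grasp_force: 0.0
```

Run:
```python
from h import *
plan((.5395,-.2546,.03,3.12),(.5395,-.2546,.014,3.12))
```

```text
t 7.8 [ 0.538 -0.247  0.056] head 3.12 F [-0.361 -0.038  1.321]
[-0.008 -0.03   0.104] [ 0.015 -0.021  0.   ]
[-0.009 -0.03   0.168] [ 0.015 -0.021  0.   ]
```

Call:
arm_command:
  dp:
    - [0, -0.015, 0.05]
    - [0, -0.015, 0.1]
    - [0, -0.015, 0.13]
    - [0, -0.015, 0.15]
    - [0, -0.015, 0.15]
  turn:
    - [0, 0, 0]
    - [0, 0, 0]
    - [0, 0, 0]
    - [0, 0, 0]
    - [0, 0, 0]
  jaw: [0, 0, 0, 0, 0]

```text
time_s: 8.43
eef_pos: [0.5428, -0.2549, 0.0245]
eef_rot: [-0.0, 0.011, 1.0, 0.0]
wrist_force: [-0.2, -0.1, -0.2]
opening: -0.003
grasp_force: 0.0
```

Call:
arm_command:
  dp:
    - [0, 0, 0.015]
    - [0, 0, 0.03]
    - [0, 0, 0.036]
    - [0, 0, 0.036]
  turn:
    - [0, 0, 0]
    - [0, 0, 0]
    - [0, 0, 0]
    - [0, 0, 0]
  jaw: [0, 0, 0, 0]

```text
time_s: 8.93
eef_pos: [0.5434, -0.2553, 0.0161]
eef_rot: [0.0, 0.011, 1.0, -0.0]
wrist_force: [0.2, 0.1, 4.4]
opening: -0.002
grasp_force: 2.4
```

Nearly at the bottom; a little further until the force shows the stop.

Call:
arm_command:
  dp:
    - [0, 0, 0.008]
    - [0, 0, 0.012]
    - [0, 0, 0.012]
  turn:
    - [0, 0, 0]
    - [0, 0, 0]
    - [0, 0, 0]
  jaw: [0, 0, 0]

```text
time_s: 9.3
eef_pos: [0.5436, -0.2554, 0.0157]
eef_rot: [0.0, 0.01, 1.0, -0.0]
wrist_force: [-8.3, 5.0, 25.3]
opening: -0.002
grasp_force: 12.6
```

The force jumped to 25 N at z = 0.0157, so the button is fully down. Now up and clear.

Call:
arm_command:
  dp:
    - [0, 0, -0.1]
    - [0, 0, -0.3]
    - [0, 0, -0.5]
    - [0, 0, -0.6]
    - [0, 0, -0.6]
  turn:
    - [0, 0, 0]
    - [0, 0, 0]
    - [0, 0, 0]
    - [0, 0, 0]
    - [0, 0, 0]
  jaw: [0, 0, 0, 0, 0]

```text
time_s: 9.93
eef_pos: [0.5441, -0.2558, 0.1648]
eef_rot: [0.002, 0.011, 1.0, -0.001]
wrist_force: [-0.1, 0.4, -0.2]
opening: -0.001
grasp_force: 0.0
```

Run:
```python
from h import *
a=camera("scene");b=camera("side")
cv2.imwrite("pics/w6.png",np.hstack([cv2.resize(a[90:270,140:380],(400,300),interpolation=2),cv2.resize(b[140:350,170:450],(400,300),interpolation=2)]))
print(get_obs()["eef_pos"],get_obs()["wrist_force"])
```

```text
[ 0.542 -0.255  0.161] [-0.226 -0.517 -0.884]
```

View pics/w6.png

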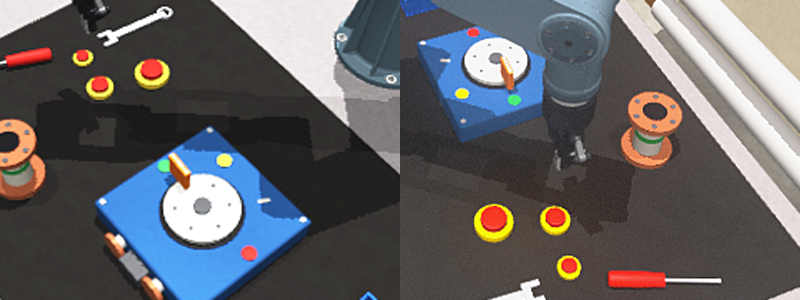

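The tab points at green, the middle-sized button at (99,87) is back up, the bystanders look undisturbed and the arm is clear. Handing in.

```bash
python3 -c "
from bench import *
print(hand_in())"
```

```text
the job is handed in; nothing more can be done
None
```

The tab points at green (measured within about 0.02 rad), the middle-sized start button was then pressed fully down and sprang back up, and I handed the job in with the arm clear at about 10 s; no verdict was returned.

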